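Close two card cases and press their lids home

TASK

Close the two card-index cases: the square lid has been laid on the long case by mistake, so put each lid on the case it fits, and press it down firmly at both ends until the catches give and it lies flat on the rim, fully home all round. Leave everything else on the desk as it stands.

Things in the scene. Friction and masses are not known exactly. Their poses are not given: they have to be found in the camera images.
- long_case: Long open grey card-index case, outside 156 x 84 mm (x, y), 45 mm high (rim at z = 45 mm), walls 5 mm, fixed. Origin: centre of its underside; z up, x through its two steel catch studs, which stand 8 mm above the rim at x = +-63 mm, y = 0. A lid rests on the studs, 8 mm proud, until pressed home onto the rim (lid origin 31 mm above case origin).
- square_case: Shorter, squarer open grey card-index case, outside 110 x 100 mm (x, y), 45 mm high (rim at z = 45 mm), walls 5 mm, fixed. Origin: centre of its underside; z up, x through its two steel catch studs, which stand 8 mm above the rim at x = +-40 mm, y = 0. A lid rests on the studs, 8 mm proud, until pressed home onto the rim (lid origin 31 mm above case origin).
- long_lid: Loose grey lid of the long case, 110 to 230 g: plate 156 x 84 mm (x, y), 6 mm thick, over two rails along x, 14 mm high, 140 mm long, outer faces 68 mm apart, that drop inside the case's walls with 3 mm play, either way round. Origin: centre of the rails' underside; z up, plate top at z = 20 mm. It starts on the table.
- square_lid: Loose grey lid of the squarer case, 110 to 230 g: plate 110 x 100 mm (x, y), 6 mm thick, over two rails along x, 14 mm high, 94 mm long, outer faces 84 mm apart, that drop inside the case's walls with 3 mm play, either way round. Origin: centre of the rails' underside; z up, plate top at z = 20 mm. It starts lying crosswise on the long case's rim.
- long_lid_handle (a point): Top centre of the grip block in the middle of the long lid's plate: 40 (x) x 16 (y) x 30 mm high, top 50 mm above the lid's origin.
- long_stud_a (a point): Top centre of the long case's stud at its + x end (diameter 14 mm). Stiff: it goes down, and stays down, only when more than 12 N is pressed on it (15 to 20 N is a good press).
- long_stud_b (a point): Top centre of the long case's stud at its - x end (diameter 14 mm). Stiff: it goes down, and stays down, only when more than 12 N is pressed on it (15 to 20 N is a good press).
- square_lid_handle (a point): Top centre of the grip block in the middle of the square lid's plate: 40 (x) x 16 (y) x 30 mm high, top 50 mm above the lid's origin.
- square_stud_a (a point): Top centre of the square case's stud at its + x end (diameter 14 mm). Stiff: it goes down, and stays down, only when more than 12 N is pressed on it (15 to 20 N is a good press).
- square_stud_b (a point): Top centre of the square case's stud at its - x end (diameter 14 mm). Stiff: it goes down, and stays down, only when more than 12 N is pressed on it (15 to 20 N is a good press).
- padlock_1: Bystander: a brass padlock lying flat, about 70 x 44 x 20 mm; origin at the underside.
- padlock_2: Bystander: a second brass padlock lying flat, about 70 x 44 x 20 mm; origin at the underside.
- desk_stamp: Bystander: a wooden-handled rubber hand stamp standing upright, diameter 42, 75 mm high; origin at the underside, z up.
- tape_roll: Bystander: a roll of clear tape lying flat, diameter 64, 24 mm high; origin at the underside.
- stapler: Bystander: a black stapler, 125 x 34 mm, 55 mm high; origin at the underside.
- sanitiser: Bystander: a blue bottle with white cap, standing, diameter 56, 150 mm high; origin at the underside, z up.
- pen_cup: Bystander: a dark metal cup with pens, standing, diameter 72, cup 95 mm and pens 136 mm high; origin at the underside, z up.
Not all that is in view belongs to the job. What is shaped like the square_case but orange or purple is not meant.

How it is judged:
At the end, for the whole second after the job is handed in: Each lid lies on its own case, right way up and at rest, centred within 6 mm and lined up within 0.15 rad (either way round), its plate within 1.8 mm of the rim and level within 0.02 rad (horizontal distance between long_lid and long_case below 0.006 m and z of long_lid in the frame of long_case between 0.028 and 0.0328 m and angle between each of long_lid, square_lid's own z axis and vertical below 0.02 rad and angle between the x axis of long_lid and the x axis of long_case, either way round below 0.15 rad and linear speed of each of long_lid, square_lid below 0.02 m/s and horizontal distance between square_lid and square_case below 0.006 m and z of square_lid in the frame of square_case between 0.028 and 0.0328 m and angle between the x axis of square_lid and the x axis of square_case, either way round below 0.15 rad); the robot touches nothing.
It fails at once if a bystander is shifted by more than 25 mm (distance of any of padlock_1, padlock_2, desk_stamp, tape_roll, stapler, sanitiser, pen_cup from where it was at the start of the episode above 0.025 m).
It fails at once if a bystander is knocked over (angle between any of padlock_1, padlock_2, desk_stamp, tape_roll, stapler, sanitiser, pen_cup's own z axis and vertical above 0.5 rad).
It also fails if it takes over 72 s, if anything falls off the work surface, if the arm or the gripper's body presses on something with over 40 N, if the wrist force passes 120 N, or if a joint passes its speed limit or range.

ROBOT

A 7-joint arm with a two-finger parallel gripper is mounted at the origin on the work surface. World frame = base frame: x ahead of the robot, y to its left, z up, the work surface at z = 0. Lengths are in m, angles in rad, forces in N, time in s.
With the tool pointing down it reaches from about 0.4 to 0.85 m from the base axis. Payload 6.9 kg.
Tool frame: the origin (TCP) lies between the finger pads; the fingertips stand 17 mm ahead of it and the grasp point (between the pads) lies 2 mm behind it; z points along the fingers, y is the line along which they close (so a half turn about z gives the same grasp; the last joint's range is limited). The gripper opens to 85 mm and grips with 20 to 120 N. Pads are 22 mm wide; open, the fingers measure 114 mm over their backs; the gripper's body (76 mm by 85 mm) begins 54 mm behind the grasp point. The pads swing forward as they close: fully open they stand 13 mm farther back than shut.
Start: joints at [-1.05, 0.507, -0.238, 1.5, 0.126, 1.149, -0.155], TCP at [0.252, 0.572, 0.211] pointing down, gripper open.
Joint ranges: [-3.08, 3.08], [-0.24, 2.05], [-1.43, 1.35], [0, 2.5], [-1.52, 4.66], [0.17, 1.96], [-2.89, 2.89]. Speed limits (rad/s): [2.39, 2.39, 3.14, 3.14, 3.14, 3.14, 3.14].

INTERFACE

Orientations are given as a rotation vector (axis times angle).
In Python, from cell import robot, snapshot, camera_params, search_frame, mark_of gives the robot as it stands.
- The arm moves only by the tool arm_command, never from a script. Its argument "commands" is a list that holds one entry, the list of rows, each a list of 5 numbers: the gripper's target within -1 to 1 (shut at 1, half-way at 0, fully open at -1), then the shift along the tool's x, y, z in m, then the turn about the tool's z in rad. A call has 1 to 20 rows; each row shifts and turns the commanded pose from where the row before left it, along the tool's axes as they then stand; what a row does not reach is not made up. A row lasts 1/8 s, in which the tool goes at most 62.5 mm and 10.7 degrees, less where a joint would pass 70% of its speed; a pose out of reach is approached as far as the arm can. A call with a gripper value outside its range is refused whole. The fingers move at their own pace and stop on an object; the grip force is fixed at half the most. Time passes only in rows, so rows that do not move let the fingers close. It gives the time, the measured TCP pose, the force, the opening and the grip force at its end, in the units of the state.
- robot.get_obs(): the state, without advancing time (a new reading comes with each control period).
- snapshot(name): name is "side" or "top"; returns (picture, depth): 480x640x3 uint8, red, green, blue; 480x640 float32, m along the optical axis (not along the pixel's ray), 0 where there is no reading.
- camera_params(name): a dict with "intrinsics" (3x3 intrinsics, pixels), "D" ([k1, k2, p1, p2, k3] as OpenCV has them; the pictures are not rectified), "R" (3x3) and "t" (3): a world point X has camera coordinates R X + t. Camera axes: x right, y down, z forward; pixel columns grow to the right and rows downward; lengths in m; the calibration is good to about 2 mm. A picture is of the moment at which its call begins. camera_params takes no time and is no camera call.
- robot.close_job(): hands the job in; it is judged then, once.
Trained networks look in the newest picture that a camera, given by its name, has taken for a name from the list of things; names that differ only in an ending like _2 or _b are one class to them, and where a whole thing is asked for, a point or a joint stands for the part that bears it (a point fixed in the world has none). Each returns a list of dicts, best first, with "score" (0 to 1); they miss things now and then, are a little off and sometimes report something else, mostly with a low value. They report only what shows in the picture. A call takes as long as a camera call. They do not tell look-alikes from the thing itself.
- search_frame(camera, thing): "extent" ([left, top, width, height] in pixels, round what is visible of it).
- mark_of(camera, thing): "at" ([column, row] in pixels: a listed point, or the origin of a listed thing).
The state is a dict: "clock": time; "qpos": joint angles; "qvel": joint speeds; "effort": joint torques, N m; "tcp_pos": TCP position; "ee_rot": TCP orientation; "ft_force": force on the tool from outside, world axes, zero at the start; "wrist_torque": the same for the moment, N m; "grip_width": opening from 0.0 (shut) to 1.0 (fully open); "grip_force": force on a finger pad.
Only numpy, scipy, OpenCV 4.12 (cv2) and the standard library are available. Lean on these libraries where they do the work, as an engineer would, in place of code of your own. Each camera call takes 0.05 s, during which the arm holds its last target. There are 200 camera calls.

## Working session

There is one attempt and no reset: what is moved stays moved. The work goes in short steps, Python scripts to look and compute and a tool call to move; the robot and the scene stay as the last step left them, time stands still between calls to the robot, and variables do not carry over. Pictures are saved under pics/ and viewed, at most 10 in all, crops included, and the job is handed in when it is done.

Besides the shell and the picture viewer there is one more tool, called after "Emit:" by a JSON object that holds its "api" and its "payload". arm_command: Moves the arm, as the interface text tells. Its arguments: {"type":"object","properties":{"commands":{"type":"array"}},"required":["commands"]}

```bash
ls; mkdir -p pics
cat > h.py <<'E'
import numpy as np, cv2
from scipy.spatial.transform import Rotation as Rn
from cell import robot, snapshot, camera_params, search_frame, mark_of
def ray(cam,px):
    p=camera_params(cam);K=np.array(p["intrinsics"]);R=np.array(p["R"]);t=np.array(p["t"])
    n=cv2.undistortPoints(np.array(px,float).reshape(-1,1,2),K,np.array(p["D"],float)).reshape(-1,2)
    return -R.T@t, np.c_[n,np.ones(len(n))]@R
def at_z(cam,px,z):
    c,d=ray(cam,px); return c+d*((z-c[2])/d[:,2])[:,None]
def cloud(cam,depth):
    v,u=np.mgrid[:480,:640]; c,d=ray(cam,np.c_[u.ravel(),v.ravel()])
    return (c+d*depth.reshape(-1,1)).reshape(480,640,3)
def save(n,im): cv2.imwrite(f"pics/{n}.png",im[:,:,::-1])
E
python3 - <<'E'
from h import *
for c in("top","side"):
    im,d=snapshot(c); save(c+"0",im); np.savez(c+"0.npz",im=im,d=d)
    p=camera_params(c); print(c,-np.array(p["R"]).T@p["t"])
    for n in("long_case","square_case","long_lid","square_lid","long_lid_handle","square_lid_handle","long_stud_a","square_stud_a"):
        for m in mark_of(c,n)[:4]: print(n,np.round(m["at"]),round(m["score"],2),at_z(c,[m["at"]],0.045)[0].round(3))
s=robot.get_obs();print(s)
E
```

```text
pics
top [ 0.36101692 -0.04932439  0.99504099]
long_case [440. 285.] 0.69 [ 0.415 -0.29   0.045]
square_case [501. 278.] 0.89 [ 0.428 -0.42   0.045]
square_case [416. 358.] 0.8 [ 0.264 -0.234  0.045]
square_case [373. 131.] 0.65 [ 0.757 -0.154  0.045]
square_case [420. 275.] 0.64 [ 0.436 -0.247  0.045]
long_lid [177. 260.] 0.85 [0.468 0.27  0.045]
square_lid [316. 229.] 0.66 [ 0.533 -0.027  0.045]
long_lid_handle [169. 254.] 0.94 [0.479 0.289 0.045]
square_lid_handle [314. 230.] 0.97 [ 0.531 -0.024  0.045]
square_lid_handle [404. 164.] 0.33 [ 0.68  -0.222  0.045]
long_stud_a [411. 260.] 0.43 [ 0.467 -0.23   0.045]
square_stud_a [202. 354.] 0.62 [0.271 0.208 0.045]
square_stud_a [439. 286.] 0.6 [ 0.412 -0.288  0.045]
square_stud_a [406. 350.] 0.59 [ 0.28  -0.213  0.045]
square_stud_a [438. 373.] 0.58 [ 0.233 -0.278  0.045]
side [0.20567838 1.10823895 1.06287061]
long_case [328. 279.] 0.87 [0.506 0.02  0.045]
square_case [396. 202.] 0.82 [ 0.409 -0.371  0.045]
long_lid [307. 374.] 0.79 [0.463 0.328 0.045]
square_lid [321. 267.] 0.61 [ 0.536 -0.018  0.045]
long_lid_handle [306. 361.] 0.
[... 284 characters left out ...]
 0.045]
{'clock': 0.9, 'qpos': array([-1.0495352 ,  0.50748797, -0.23761974,  1.50022199,  0.12570506,
        1.14892934, -0.15478937]), 'qvel': array([-0.00061185, -0.00083631, -0.00107013,  0.00299735, -0.00142366,
       -0.00060836,  0.00099201]), 'effort': array([ 1.61843058e-03, -6.20352101e+01, -2.18389727e+00, -2.49957061e+01,
        1.39419583e-02,  2.52040772e-03, -8.46615023e-06]), 'tcp_pos': array([0.25243168, 0.57171771, 0.21067553]), 'ee_rot': array([-6.48364912e-01, -3.07393888e+00,  9.99299428e-05]), 'ft_force': array([-0.10041408,  0.14216766, -0.13469356]), 'wrist_torque': array([-0.00352886,  0.0101991 ,  0.03680526]), 'grip_force': 0.0, 'grip_width': 1.0009133947269027}
```

View pics/top0.png

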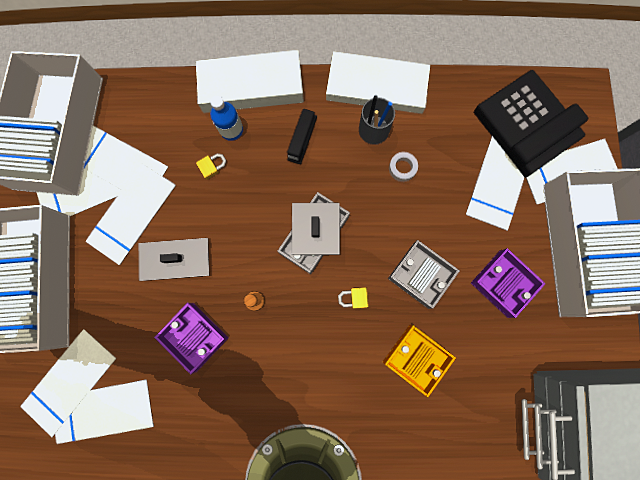

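View pics/side0.png

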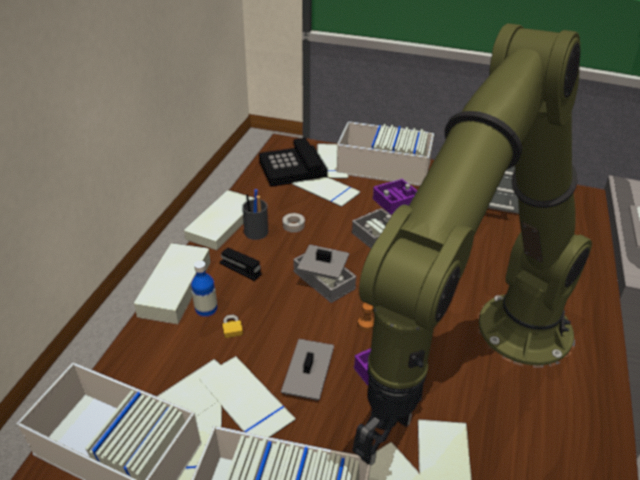

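The top view shows the long lid on the table at (174,259), and the square lid at (316,228) lying on the long case at (313,232). There are four square-case shapes: grey (425,274), orange (421,360), purple (192,338) and purple (509,283). Grey is the one meant, since the coloured ones are excluded. Next I measure with depth and take a crop to confirm.

Run:
```python
from h import *
z=np.load("top0.npz");im,d=z["im"],z["d"];P=cloud("top",d)
hsv=cv2.cvtColor(im,cv2.COLOR_RGB2HSV)
def rect(name,box,lo,hi,sat=256):
    x0,y0,x1,y1=box;m=np.zeros((480,640),bool);m[y0:y1,x0:x1]=1
    m&=(P[...,2]>lo)&(P[...,2]<hi)&(d>0)&(hsv[...,1]<sat)
    q=P[m];r=cv2.minAreaRect((q[:,:2]*1000).astype(np.float32));print(name,m.sum(),"z med",np.median(q[:,2]).round(4),"mean",q[:,:2].mean(0).round(4),r)
rect("longlid plate",(130,230,220,285),.01,.03)
rect("longlid handle",(130,230,220,285),.04,.06)
rect("sqlid plate",(270,185,360,275),.055,.08)
rect("sqlid handle",(270,185,360,275),.085,.12)
rect("longcase rim",(270,185,360,275),.035,.05)
rect("sqcase rim",(383,235,467,312),.03,.06)
rect("sqcase studs",(383,235,467,312),.049,.06)
for (u,v) in((411,262),(438,286)): print(at_z("top",[(u,v)],.053),P[v,u])
a=im[225:325,380:470];b=im[180:280,270:360]
s=np.hstack([cv2.resize(a,(400,444),interpolation=cv2.INTER_CUBIC),cv2.resize(b,(400,444),interpolation=cv2.INTER_CUBIC)]);save("crop",s)
```

```text
longlid plate 2513 z med 0.02 mean [0.4718 0.2865] ((472.3210144042969, 288.09906005859375), (85.22520446777344, 158.7002410888672), 4.541981220245361)
longlid handle 147 z med 0.0497 mean [0.472  0.2864] ((472.3280944824219, 287.302490234375), (16.620649337768555, 38.938140869140625), 5.0391926765441895)
sqlid plate 2250 z med 0.0652 mean [ 0.532  -0.0258] ((531.898681640625, -25.175670623779297), (98.51808166503906, 110.97149658203125), 89.72937774658203)
sqlid handle 160 z med 0.095 mean [ 0.5322 -0.0258] ((532.4968872070312, -25.75935173034668), (39.920223236083984, 14.43355655670166), 0.04072142764925957)
longcase rim 436 z med 0.0446 mean [ 0.5163 -0.0131] ((529.5902099609375, -21.530906677246094), (84.36488342285156, 156.6912841796875), 56.69738006591797)
sqcase rim 1161 z med 0.0413 mean [ 0.4375 -0.2588] ((438.5770568847656, -258.205810546875), (111.41363525390625, 100.70537567138672), 52.9108772277832)
sqcase studs 74 z med 0.0521 mean [ 0.4399 -0.254 ] ((435.7180480957031, -238.39169311523438), (106.79473114013672, 74.58795928955078), 35.01793670654297)
[[ 0.46202554 -0.22786941  0.053     ]] [ 0.46230922 -0.22837083  0.05035438]
[[ 0.41159615 -0.28303313  0.053     ]] [ 0.41176166 -0.2837979   0.04991733]
```

View pics/crop.png

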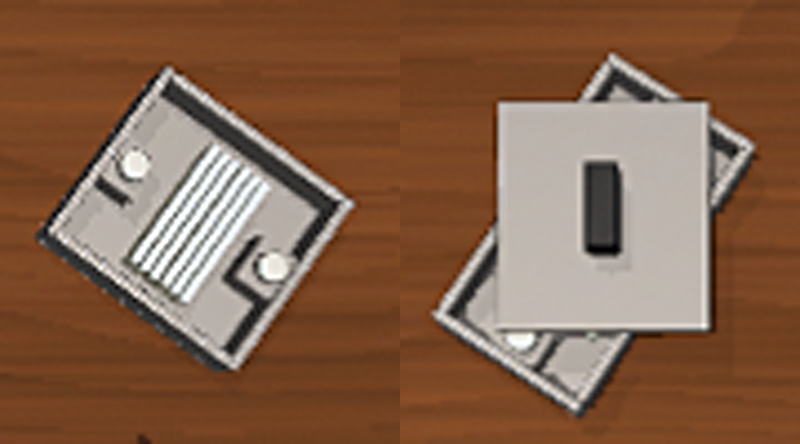

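Crop left confirms the grey case at (425,274) with studs and cards. Crop right shows the square lid crosswise on the long case. I'll refine the case poses with a rim fit.

```bash
cat >> h.py <<'E'
from scipy.optimize import least_squares
def sd(q,p,a,b):
    c,s=np.cos(p[2]),np.sin(p[2]);e=q-p[:2];l=np.c_[e@[c,s],e@[-s,c]]
    k=np.abs(l)-[a/2,b/2];return np.linalg.norm(np.maximum(k,0),axis=1)+np.minimum(k.max(1),0)
def fitrim(P,box,p0,a,b,lo=.041,hi=.049):
    x0,y0,x1,y1=box;q=P[y0:y1,x0:x1].reshape(-1,3);q=q[(q[:,2]>lo)&(q[:,2]<hi)][:,:2]
    for g in(.008,.005,.004):
        w=q[abs(sd(q,p0,a-.005,b-.005))<g]
        p0=least_squares(lambda p:sd(w,p,a-.005,b-.005),p0,loss="soft_l1",f_scale=.002).x
    return p0,len(w),np.sqrt(np.mean(sd(w,p0,a-.005,b-.005)**2))
E
python3 - <<'E'
from h import *
P=cloud("top",np.load("top0.npz")["d"])
for y in(52.9,142.9): print(fitrim(P,(383,235,467,312),[.438,-.258,np.radians(y)],.110,.100))
print(np.degrees(.92))
print(fitrim(P,(270,185,360,275),[.5296,-.0215,np.radians(146.7)],.156,.084))
P=cloud("side",np.load("side0.npz")["d"])
for n,b in(("sl",(290,235,360,300)),("ll",(275,335,340,400))):
  for lo,hi in((.085,.11),(.058,.075),(.041,.049),(.01,.03),(.042,.056)):
    q=P[b[1]:b[3],b[0]:b[2]].reshape(-1,3);q=q[(q[:,2]>lo)&(q[:,2]<hi)]
    if len(q)>20:print(n,lo,len(q),np.median(q[:,2]),cv2.minAreaRect((q[:,:2]*1000).astype(np.float32)))
E
```

```text
(array([ 0.43865928, -0.25750615,  0.9298726 ]), 488, np.float64(0.0016359713144178862))
(array([ 0.43749037, -0.25972306,  2.62585173]), 236, np.float64(0.002206945037367281))
52.71211715203574
(array([ 0.52914728, -0.02145873,  2.56051221]), 330, np.float64(0.0015294653858463976))
sl 0.085 107 0.09265859969117274 ((533.0438232421875, -22.10720443725586), (41.22490692138672, 25.586475372314453), 6.858356475830078)
sl 0.058 963 0.06509740554528487 ((533.5451049804688, -25.822914123535156), (110.96054077148438, 112.79295349121094), 89.12637329101562)
sl 0.041 254 0.0447867449841326 ((533.1339111328125, -12.836807250976562), (93.31968688964844, 167.80612182617188), 64.37395477294922)
sl 0.01 446 0.020898064534409344 ((487.3508605957031, -81.96641540527344), (241.71343994140625, 161.85154724121094), 56.50828552246094)
sl 0.042 269 0.04564207544244936 ((533.0809936523438, -11.771270751953125), (91.44403839111328, 166.78907775878906), 64.37395477294922)
ll 0.041 61 0.04703459757611417 ((471.9151611328125, 290.71697998046875), (15.851317405700684, 42.159183502197266), 10.56790828704834)
ll 0.01 1907 0.019684703143756366 ((472.6445617675781, 289.9550476074219), (83.9010009765625, 160.7389373779297), 4.430484294891357)
ll 0.042 101 0.04854552116587696 ((471.9151611328125, 290.71697998046875), (15.851317405700684, 42.159183502197266), 10.56790828704834)
```

Emit:
{"api": "arm_command", "payload": {"commands": [[[-1, -0.0415, -0.0362, 0, 0], [-1, -0.0415, -0.0362, 0, 0], [-1, -0.0415, -0.0362, 0, 0], [-1, -0.0415, -0.0362, 0, 0], [-1, -0.0415, -0.0362, 0, 0], [-1, -0.0415, -0.0362, 0, 0], [-1, -0.0415, -0.0362, 0, 0], [-1, -0.0415, -0.0362, 0, 0], [-1, -0.0415, -0.0362, 0, 0], [-1, -0.0415, -0.0362, 0, 0], [-1, -0.0415, -0.0362, 0, 0], [-1, -0.0415, -0.0362, 0, 0], [-1, 0, 0, 0, 0.15], [-1, 0, 0, 0, 0.18], [-1, 0, 0, 0, 0.18], [-1, 0, 0, 0, 0.18], [-1, 0, 0, 0, 0.18], [-1, 0, 0, 0, 0.18], [-1, 0, 0, 0, 0.18], [-1, 0, 0, 0, 0]]]}}

```text
clock: 3.4
tcp_pos: [0.5326, -0.0266, 0.2108]
ee_rot: [2.301, 2.138, -0.0]
ft_force: [-0.4, 0.1, 0.6]
grip_width: 1.002
grip_force: 0.0
```

```bash
cat >> h.py <<'E'
def rel(x,y,z,yawdeg):
    s=robot.get_obs();R=Rn.from_rotvec(s["ee_rot"]).as_matrix();yaw=np.degrees(np.arctan2(R[1,0],R[0,0]))
    t=-np.radians((yawdeg-yaw+180)%360-180)
    d=np.array([x,y,z])-s["tcp_pos"];a=np.radians(yawdeg)
    Rt=np.c_[[np.cos(a),np.sin(a),0],[np.sin(a),-np.cos(a),0],[0,0,-1]]
    print("clk",s["clock"],"tcp",s["tcp_pos"].round(4),"yaw",yaw.round(2),"tilt",R[:,2].round(4),"F",s["ft_force"].round(1),"w",round(s["grip_width"],3),"gf",s["grip_force"],"q",s["qpos"].round(2))
    print("turn",t.round(4),"then shift",(Rt.T@d).round(4),"| shift before turn",(R.T@d).round(4))
E
python3 -c "
from h import *
rel(.532,-.026,.211,0)"
```

```text
clk 3.4 tcp [ 0.5326 -0.0266  0.2108] yaw 85.79 tilt [ 1.e-04 -2.e-04 -1.e+00] F [-0.4  0.1  0.6] w 1.002 gf 0.0 q [-0.17  0.37  0.25  1.75 -0.1   1.04  0.04]
turn 1.4973 then shift [-0.0006 -0.0006 -0.0002] | shift before turn [ 0.0006 -0.0007 -0.0002]
```

Emit:
{"api": "arm_command", "payload": {"commands": [[[-1, 0, 0, 0, 0.166], [-1, 0, 0, 0, 0.166], [-1, 0, 0, 0, 0.166], [-1, 0, 0, 0, 0.166], [-1, 0, 0, 0, 0.166], [-1, 0, 0, 0, 0.166], [-1, 0, 0, 0, 0.166], [-1, 0, 0, 0, 0.166], [-1, 0, 0, 0, 0.169], [-1, 0, 0, 0.04, 0], [-1, 0, 0, 0.04, 0], [-1, 0, 0, 0.025, 0], [-1, 0, 0, 0.019, 0], [-1, 0, 0, 0, 0], [1, 0, 0, 0, 0], [1, 0, 0, 0, 0], [1, 0, 0, 0, 0], [1, 0, 0, 0, 0], [1, 0, 0, 0, 0], [1, 0, 0, 0, 0]]]}}

```text
clock: 5.9
tcp_pos: [0.5326, -0.0268, 0.0867]
ee_rot: [3.142, -0.002, -0.0]
ft_force: [0.8, 0.5, 0.3]
grip_width: 0.002
grip_force: 0.0
```

```bash
python3 -c "
from h import *
rel(.532,-.026,.2,0)"
```

```text
clk 5.9 tcp [ 0.5326 -0.0268  0.0867] yaw -0.07 tilt [-0. -0. -1.] F [0.8 0.5 0.3] w 0.002 gf 0.0 q [-0.35  0.56  0.54  1.91 -0.4   0.78 -1.16]
turn -0.0012 then shift [-0.0006 -0.0008 -0.1133] | shift before turn [-0.0006 -0.0008 -0.1133]
```

The gripper shut on nothing, so I look before doing anything else.

Run:
```python
from h import *
a,_=snapshot("top");b,_=snapshot("side")
r=lambda x:cv2.resize(x,(400,400),interpolation=cv2.INTER_CUBIC)
save("miss",np.hstack([r(a[160:300,250:390]),r(b[190:310,260:380])]))
```

```text
(no output)
```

View pics/miss.png

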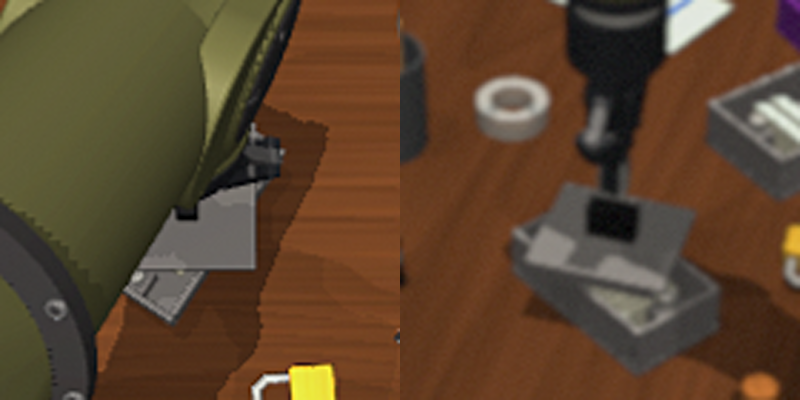

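```bash
cat >> h.py <<'E'
def proj(cam,X):
    p=camera_params(cam);return cv2.projectPoints(np.array(X,float).reshape(-1,1,3),cv2.Rodrigues(np.array(p["R"]))[0],np.array(p["t"],float),np.array(p["intrinsics"]),np.array(p["D"],float))[0].reshape(-1,2)
E
python3 - <<'E'
from h import *
for c in("side","top"): print(c,proj(c,[[.5326,-.0268,z] for z in(.07,.087,.1,.15,.2)]).round(1).tolist())
b,d=snapshot("side");P=cloud("side",d);hs=b.sum(2)
for v in range(225,262,3): print(v,[(u,P[v,u].round(3).tolist()) for u in(318,321,324,327)])
E
```

```text
side [[323.4, 258.0], [323.5, 253.0], [323.6, 249.1], [323.9, 233.7], [324.2, 217.6]]
top [[315.3, 227.5], [315.1, 226.0], [314.9, 224.8], [314.3, 219.9], [313.6, 214.4]]
225 [(318, [0.535, 0.018, 0.209]), (321, [0.528, 0.014, 0.208]), (324, [0.523, 0.007, 0.204]), (327, [0.52, -0.009, 0.193])]
228 [(318, [0.534, 0.02, 0.201]), (321, [0.532, 0.002, 0.189]), (324, [0.526, -0.005, 0.185]), (327, [0.519, -0.007, 0.185])]
231 [(318, [0.531, 0.031, 0.201]), (321, [0.524, 0.03, 0.202]), (324, [0.528, -0.01, 0.172]), (327, [0.52, -0.009, 0.174])]
234 [(318, [0.529, 0.037, 0.197]), (321, [0.522, 0.034, 0.196]), (324, [0.522, 0.009, 0.178]), (327, [0.521, -0.013, 0.162])]
237 [(318, [0.533, 0.022, 0.175]), (321, [0.525, 0.025, 0.18]), (324, [0.52, 0.015, 0.173]), (327, [0.521, -0.015, 0.151])]
240 [(318, [0.593, -0.177, 0.002]), (321, [0.537, -0.017, 0.136]), (324, [0.521, 0.01, 0.16]), (327, [0.522, -0.02, 0.137])]
243 [(318, [0.589, -0.164, 0.002]), (321, [0.536, -0.012, 0.13]), (324, [0.528, -0.014, 0.13]), (327, [0.523, -0.023, 0.125])]
246 [(318, [0.585, -0.152, 0.001]), (321, [0.535, -0.013, 0.12]), (324, [0.526, -0.008, 0.126]), (327, [0.523, -0.023, 0.116])]
249 [(318, [0.548, -0.03, 0.094]), (321, [0.54, -0.029, 0.097]), (324, [0.544, -0.071, 0.063]), (327, [0.536, -0.072, 0.064])]
252 [(318, [0.545, -0.019, 0.093]), (321, [0.537, -0.019, 0.095]), (324, [0.529, -0.019, 0.098]), (327, [0.521, -0.019, 0.099])]
255 [(318, [0.545, -0.018, 0.084]), (321, [0.536, -0.017, 0.087]), (324, [0.529, -0.019, 0.087]), (327, [0.52, -0.014, 0.094])]
258 [(318, [0.543, -0.014, 0.078]), (321, [0.535, -0.012, 0.082]), (324, [0.529, -0.019, 0.077]), (327, [0.52, -0.016, 0.082])]
261 [(318, [0.545, -0.02, 0.062]), (321, [0.536, -0.018, 0.066]), (324, [0.527, -0.015, 0.071]), (327, [0.521, -0.019, 0.069])]
```

The side view shows the shut fingertips at z≈0.11, above the handle top (0.095), with xy correct. So the tips sit about 35–40 mm higher than the stated geometry implies. I'll probe the true tip height by gently touching the handle top.

Emit:
{"api": "arm_command", "payload": {"commands": [[[1, 0, 0, 0.004, 0], [1, 0, 0, 0.003, 0], [1, 0, 0, 0, 0]]]}}

```text
clock: 6.42
tcp_pos: [0.5323, -0.0268, 0.0793]
ee_rot: [3.142, -0.002, -0.001]
ft_force: [-0.4, 0.3, 0.3]
grip_width: 0.001
grip_force: 0.0
```

Emit:
{"api": "arm_command", "payload": {"commands": [[[1, 0, 0, 0.002, 0], [1, 0, 0, 0, 0]]]}}

```text
clock: 6.68
tcp_pos: [0.5325, -0.0268, 0.0776]
ee_rot: [3.142, -0.002, -0.0]
ft_force: [-0.5, 0.0, -0.2]
grip_width: -0.004
grip_force: 0.0
```

Emit:
{"api": "arm_command", "payload": {"commands": [[[1, 0, 0, 0.002, 0], [1, 0, 0, 0, 0]]]}}

```text
clock: 6.92
tcp_pos: [0.5324, -0.0268, 0.0756]
ee_rot: [3.142, -0.002, -0.0]
ft_force: [0.7, 0.4, 1.0]
grip_width: -0.0
grip_force: 0.0
```

Emit:
{"api": "arm_command", "payload": {"commands": [[[1, 0, 0, 0.002, 0], [1, 0, 0, 0, 0]]]}}

```text
clock: 7.18
tcp_pos: [0.5333, -0.027, 0.0744]
ee_rot: [-3.141, 0.002, -0.003]
ft_force: [-0.8, -0.1, 8.2]
grip_width: 0.0
grip_force: 3.6
```

Contact came at a TCP reading of 0.0747 on the 0.095 top, so the true shut-tip height is the reading + 0.020 m. I'll use that from here: back off, open, go to reading 0.050 and close.

Emit:
{"api": "arm_command", "payload": {"commands": [[[1, 0, 0, -0.006, 0], [-1, 0, 0, 0, 0], [-1, 0, 0, 0, 0], [-1, 0, 0, 0, 0], [-1, 0, 0, 0, 0], [-1, 0, 0, 0, 0], [-1, 0, 0, 0, 0], [-1, 0, 0, 0.01, 0], [-1, 0, 0, 0.01, 0], [-1, 0, 0, 0.009, 0], [-1, 0, 0, 0, 0], [1, 0, 0, 0, 0], [1, 0, 0, 0, 0], [1, 0, 0, 0, 0], [1, 0, 0, 0, 0], [1, 0, 0, 0, 0], [1, 0, 0, 0, 0]]]}}

```text
clock: 9.3
tcp_pos: [0.5327, -0.027, 0.051]
ee_rot: [3.142, -0.002, 0.001]
ft_force: [-0.9, -0.4, 5.3]
grip_width: 0.174
grip_force: 60.5
```

Emit:
{"api": "arm_command", "payload": {"commands": [[[1, 0, 0, -0.02, 0], [1, 0, 0, -0.03, 0], [1, 0, 0, -0.03, 0], [1, 0, 0, -0.03, 0], [1, 0, 0, 0, -0.155], [1, 0, 0, 0, -0.155], [1, 0, 0, 0, -0.155], [1, 0, 0, 0, -0.155], [1, 0, 0, 0, -0.155], [1, 0, 0, 0, -0.152], [1, 0, 0, 0, 0]]]}}

```text
clock: 10.68
tcp_pos: [0.5322, -0.0268, 0.1603]
ee_rot: [-2.811, -1.401, 0.001]
ft_force: [-0.5, 0.5, -2.8]
grip_width: 0.177
grip_force: 59.6
```

```bash
python3 -c "
from h import *
rel(.4387,-.2585,.16,53.1)"
```

```text
clk 10.675 tcp [ 0.5322 -0.0268  0.1603] yaw 52.98 tilt [-8.e-04  3.e-04 -1.e+00] F [-0.5  0.5 -2.8] w 0.177 gf 59.58576858043671 q [-0.23  0.43  0.34  1.82 -0.18  0.92 -0.45]
turn -0.0022 then shift [-0.2414  0.0643  0.0003] | shift before turn [-0.2413  0.0649  0.0003]
```

Emit:
{"api": "arm_command", "payload": {"commands": [[[1, -0.0402, 0.0108, 0, 0], [1, -0.0402, 0.0108, 0, 0], [1, -0.0402, 0.0108, 0, 0], [1, -0.0402, 0.0108, 0, 0], [1, -0.0402, 0.0108, 0, 0], [1, -0.0402, 0.0108, 0, 0], [1, 0, 0, 0.03, 0], [1, 0, 0, 0.03, 0], [1, 0, 0, 0.027, 0], [1, 0, 0, 0, 0], [1, 0, 0, 0, 0]]]}}

```text
clock: 12.05
tcp_pos: [0.4397, -0.2589, 0.0744]
ee_rot: [2.812, 1.4, 0.0]
ft_force: [0.6, -0.6, -1.1]
grip_width: 0.18
grip_force: 59.5
```

Run:
```python
from h import *
rel(.4387,-.2585,.072,53.1)
a,d=snapshot("top");b,e=snapshot("side")
np.savez("s1.npz",a=a,d=d,b=b,e=e)
r=lambda x:cv2.resize(x,(400,400),interpolation=cv2.INTER_CUBIC)
save("over",np.hstack([r(a[220:330,370:480]),r(b[170:270,330:430])]))
```

```text
clk 12.05 tcp [ 0.4397 -0.2589  0.0744] yaw 52.94 tilt [ 5.e-04 -6.e-04 -1.e+00] F [ 0.6 -0.6 -1.1] w 0.18 gf 59.468393325805664 q [ 0.26  0.51  0.33  1.98 -0.25  0.68  0.1 ]
turn -0.0027 then shift [-0.0003 -0.001   0.0024] | shift before turn [-0.0003 -0.001   0.0024]
```

View pics/over.png

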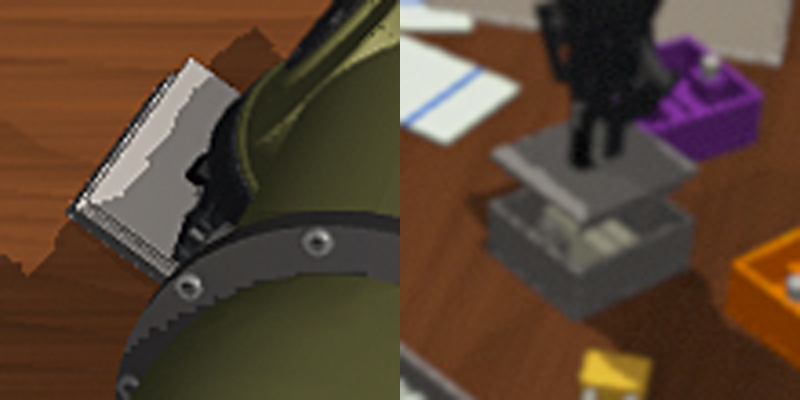

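Run:
```python
from h import *
z=np.load("s1.npz");P=cloud("side",z["e"]);q=P[170:270,330:430].reshape(-1,3)
q=q[(abs(q[:,0]-.44)<.09)&(abs(q[:,1]+.258)<.09)]
print(np.histogram(q[:,2],np.arange(0,.13,.005)))
for lo,hi in((.08,.096),(.084,.094)):
    w=q[(q[:,2]>lo)&(q[:,2]<hi)];print(len(w),np.median(w[:,2]),cv2.minAreaRect((w[:,:2]*1000).astype(np.float32)))
a=np.radians(53.1);L=(w[:,:2]-[.4387,-.2575])@np.array([[np.cos(a),-np.sin(a)],[np.sin(a),np.cos(a)]])
for k in(0,1):print(np.percentile(L[:,k],[0,.5,1,2,98,99,99.5,100]).round(4))
for cam,key,box in(("side","e",(330,170,430,270)),("top","d",(370,220,480,330))):
    print(cam,fitrim(cloud(cam,z[key]),box,[.4387,-.2575,.927],.11,.1))
P=cloud("top",z["d"]);w=P[220:330,370:480].reshape(-1,3);w=w[(w[:,2]>.084)&(w[:,2]<.094)]
L=(w[:,:2]-[.4387,-.2575])@np.array([[np.cos(a),-np.sin(a)],[np.sin(a),np.cos(a)]])
print(len(w))
for k in(0,1):print(np.percentile(L[:,k],[0,.5,1,2,98,99,99.5,100]).round(4))
```

```text
(array([531, 113,  82, 104, 109, 132, 156, 126, 128,  63,  14,   1,   0,
        16,  22,  11,  57, 415, 204,  12,  17,  19,  25,  32,  29]), array([0.   , 0.005, 0.01 , 0.015, 0.02 , 0.025, 0.03 , 0.035, 0.04 ,
       0.045, 0.05 , 0.055, 0.06 , 0.065, 0.07 , 0.075, 0.08 , 0.085,
       0.09 , 0.095, 0.1  , 0.105, 0.11 , 0.115, 0.12 , 0.125]))
678 0.08847806556055521 ((441.6922607421875, -256.697998046875), (117.84388732910156, 107.79365539550781), 53.87138748168945)
643 0.08858093649353449 ((441.24078369140625, -255.66848754882812), (117.03543090820312, 104.63653564453125), 52.73949432373047)
[-0.0555 -0.0545 -0.0526 -0.0508  0.057   0.0579  0.0583  0.0615]
[-0.0534 -0.0521 -0.0506 -0.0491  0.049   0.0498  0.0504  0.0515]
side (array([ 0.43911154, -0.25363536,  0.93214263]), 122, np.float64(0.0019638840838313034))
top (array([ 0.43945324, -0.25670988,  0.92375898]), 150, np.float64(0.0012998449973539781))
1037
[-0.0057  0.0003  0.0022  0.0043  0.054   0.0545  0.0547  0.055 ]
[-0.0527 -0.0518 -0.051  -0.0496  0.0472  0.0478  0.048   0.0484]
```

Plate top is at 0.0886 as expected, the yaw matches, and the lid sits 1.8 mm off in −y of the case. I'll correct that and lower it onto the studs.

Emit:
{"api": "arm_command", "payload": {"commands": [[[1, 0, -0.0018, 0, 0], [1, 0, 0, 0.01, 0], [1, 0, 0, 0.01, 0], [1, 0, 0, 0.005, 0], [1, 0, 0, 0.002, 0], [1, 0, 0, 0, 0]]]}}

```text
clock: 12.9
tcp_pos: [0.4378, -0.2575, 0.0465]
ee_rot: [-2.811, -1.403, 0.0]
ft_force: [0.2, 0.4, -1.2]
grip_width: 0.175
grip_force: 59.5
```

Emit:
{"api": "arm_command", "payload": {"commands": [[[1, 0, 0, 0.002, 0], [1, 0, 0, 0, 0]]]}}

```text
clock: 13.15
tcp_pos: [0.4379, -0.2574, 0.0447]
ee_rot: [2.811, 1.403, 0.0]
ft_force: [-0.1, 0.2, -1.8]
grip_width: 0.17
grip_force: 59.5
```

Emit:
{"api": "arm_command", "payload": {"commands": [[[1, 0, 0, 0.0015, 0], [1, 0, 0, 0, 0]]]}}

```text
clock: 13.4
tcp_pos: [0.4381, -0.2575, 0.0439]
ee_rot: [2.811, 1.402, 0.001]
ft_force: [-0.9, 1.2, 6.2]
grip_width: 0.177
grip_force: 60.7
```

The lid is seated on the studs. Release, raise, shut the fingers and go above stud a (+x).

Emit:
{"api": "arm_command", "payload": {"commands": [[[-1, 0, 0, -0.001, 0], [-1, 0, 0, 0, 0], [-1, 0, 0, 0, 0], [-1, 0, 0, 0, 0], [-1, 0, 0, -0.02, 0], [-1, 0, 0, -0.03, 0], [-1, 0, 0, -0.01, 0], [1, 0.042, 0, 0, 0], [1, 0, 0, 0, 0], [1, 0, 0, 0, 0], [1, 0, 0, 0, 0], [1, 0, 0, 0, 0], [1, 0, 0, 0, 0], [1, 0, 0, 0.03, 0], [1, 0, 0, 0.025, 0], [1, 0, 0, 0, 0]]]}}

```text
clock: 15.4
tcp_pos: [0.4619, -0.2235, 0.0479]
ee_rot: [-2.809, -1.401, 0.004]
ft_force: [-1.0, 0.3, 0.4]
grip_width: -0.001
grip_force: 0.0
```

```bash
python3 -c "
from h import *
rel(.4387+.042*.6,-.2575+.042*.8,.04,53.1)"
```

```text
clk 15.4 tcp [ 0.4619 -0.2235  0.0479] yaw 53.02 tilt [-0.0032  0.0013 -1.    ] F [-1.   0.3  0.4] w -0.001 gf 0.0 q [ 0.2   0.56  0.31  2.   -0.28  0.63  0.04]
turn -0.0014 then shift [0.0009 0.0019 0.0079] | shift before turn [0.0009 0.0019 0.0079]
```

Emit:
{"api": "arm_command", "payload": {"commands": [[[1, 0, 0.0015, 0.006, 0], [1, 0, 0, 0.003, 0], [1, 0, 0, 0, 0]]]}}

```text
clock: 15.78
tcp_pos: [0.4645, -0.2249, 0.0405]
ee_rot: [2.811, 1.403, 0.001]
ft_force: [-0.4, 0.2, -0.4]
grip_width: 0.0
grip_force: 0.0
```

Emit:
{"api": "arm_command", "payload": {"commands": [[[1, 0, 0, 0.001, 0], [1, 0, 0, 0, 0]]]}}

```text
clock: 16.02
tcp_pos: [0.4644, -0.2248, 0.0394]
ee_rot: [2.811, 1.403, 0.0]
ft_force: [0.6, -0.1, -0.0]
grip_width: 0.001
grip_force: 0.0
```

Emit:
{"api": "arm_command", "payload": {"commands": [[[1, 0, 0, 0.001, 0], [1, 0, 0, 0, 0]]]}}

```text
clock: 16.27
tcp_pos: [0.4643, -0.2247, 0.0381]
ee_rot: [-2.811, -1.403, 0.0]
ft_force: [-0.5, 0.5, 0.6]
grip_width: -0.001
grip_force: 0.0
```

Emit:
{"api": "arm_command", "payload": {"commands": [[[1, 0, 0, 0.002, 0], [1, 0, 0, 0, 0]]]}}

```text
clock: 16.52
tcp_pos: [0.4645, -0.2248, 0.0366]
ee_rot: [2.811, 1.403, 0.001]
ft_force: [-1.3, 0.7, 4.7]
grip_width: 0.003
grip_force: 2.7
```

Emit:
{"api": "arm_command", "payload": {"commands": [[[1, 0, 0, 0.001, 0], [1, 0, 0, 0, 0]]]}}

```text
clock: 16.77
tcp_pos: [0.4646, -0.2248, 0.0359]
ee_rot: [2.811, 1.403, 0.001]
ft_force: [-1.6, 2.2, 10.6]
grip_width: -0.002
grip_force: 4.8
```

Emit:
{"api": "arm_command", "payload": {"commands": [[[1, 0, 0, 0.001, 0], [1, 0, 0, 0, 0]]]}}

```text
clock: 17.02
tcp_pos: [0.4647, -0.2248, 0.0351]
ee_rot: [2.811, 1.403, 0.002]
ft_force: [-1.7, 3.3, 11.0]
grip_width: -0.001
grip_force: 5.5
```

Emit:
{"api": "arm_command", "payload": {"commands": [[[1, 0, 0, 0.001, 0], [1, 0, 0, 0, 0]]]}}

```text
clock: 17.27
tcp_pos: [0.4647, -0.2248, 0.0341]
ee_rot: [2.811, 1.403, 0.002]
ft_force: [-1.5, 1.0, 11.6]
grip_width: 0.004
grip_force: 5.8
```

Emit:
{"api": "arm_command", "payload": {"commands": [[[1, 0, 0, 0.001, 0], [1, 0, 0, 0, 0]]]}}

```text
clock: 17.52
tcp_pos: [0.4648, -0.2247, 0.0331]
ee_rot: [2.81, 1.403, 0.002]
ft_force: [-2.3, 1.5, 11.8]
grip_width: -0.004
grip_force: 5.9
```

Emit:
{"api": "arm_command", "payload": {"commands": [[[1, 0, 0, 0.001, 0], [1, 0, 0, 0, 0]]]}}

```text
clock: 17.77
tcp_pos: [0.4648, -0.2246, 0.0321]
ee_rot: [2.811, 1.403, 0.002]
ft_force: [-1.9, 2.3, 11.5]
grip_width: 0.0
grip_force: 6.1
```

Emit:
{"api": "arm_command", "payload": {"commands": [[[1, 0, 0, 0.001, 0], [1, 0, 0, 0, 0]]]}}

```text
clock: 18.02
tcp_pos: [0.4649, -0.2246, 0.0316]
ee_rot: [2.81, 1.403, 0.003]
ft_force: [-2.8, 3.2, 16.9]
grip_width: -0.0
grip_force: 9.0
```

Emit:
{"api": "arm_command", "payload": {"commands": [[[1, 0, 0, 0.001, 0], [1, 0, 0, 0, 0]]]}}

```text
clock: 18.27
tcp_pos: [0.4649, -0.2246, 0.0314]
ee_rot: [2.81, 1.402, 0.004]
ft_force: [-5.3, 4.4, 27.6]
grip_width: 0.003
grip_force: 14.1
```

```bash
cat >> h.py <<'E'
def plate(cam,box,c,lo=.045,hi=.065,r=.07):
    _,d=snapshot(cam);P=cloud(cam,d);x0,y0,x1,y1=box;q=P[y0:y1,x0:x1].reshape(-1,3)
    q=q[(np.hypot(*(q[:,:2]-c[:2]).T)<r)&(q[:,2]>lo)&(q[:,2]<hi)]
    a=c[2];e=(q[:,:2]-c[:2])@np.array([[np.cos(a),-np.sin(a)],[np.sin(a),np.cos(a)]])
    A=np.c_[e,np.ones(len(e))];w=np.ones(len(e),bool)
    for _ in range(4):
        k=np.linalg.lstsq(A[w],q[w,2],rcond=None)[0];w=abs(A@k-q[:,2])<.003
    print(cam,len(q),w.sum(),"slope x,y,z0",k.round(4),"xr",np.percentile(e[w,0],[.5,99.5]).round(4),"yr",np.percentile(e[w,1],[.5,99.5]).round(4))
    return q,w
E
python3 -c "
from h import *
plate('side',(330,170,430,270),np.array([.4387,-.2575,.927]))
plate('top',(370,220,480,330),np.array([.4387,-.2575,.927]))
"
```

```text
side 636 423 slope x,y,z0 [-0.0659 -0.014   0.0553] xr [-0.0525  0.06  ] yr [-0.0462  0.0524]Traceback (most recent call last):
  File "<string>", line 4, in <module>
    plate('top',(370,220,480,330),np.array([.4387,-.2575,.927]))
    ~~~~~^^^^^^^^^^^^^^^^^^^^^^^^^^^^^^^^^^^^^^^^^^^^^^^^^^^^^^^
  File "h.py", line 40, in plate
    print(cam,len(q),w.sum(),"slope x,y,z0",k.round(4),"xr",np.percentile(e[w,0],[.5,99.5]).round(4),"yr",np.percentile(e[w,1],[.5,99.5]).round(4))
                                                            ~~~~~~~~~~~~~^^^^^^^^^^^^^^^^^^
    return _quantile_unchecked(
        a, q, axis, out, overwrite_input, method, keepdims, weights)
    return _ureduce(a,
                    func=_quantile_ureduce_func,
    ...<5 lines>...
                    overwrite_input=overwrite_input,
                    method=method)
    r = func(a, **kwargs)
    result = _quantile(arr,
                       quantiles=q,
    ...<2 lines>...
                       out=out,
                       weights=wgt)
    slices_having_nans = np.isnan(arr[-1, ...])
                                  ~~~^^^^^^^^^
IndexError: index -1 is out of bounds for axis 0 with size 0
```

End a is down (plate meets the rim there). Now end b.

Emit:
{"api": "arm_command", "payload": {"commands": [[[1, 0, 0, -0.03, 0], [1, 0, 0, -0.035, 0], [1, -0.042, 0, 0, 0], [1, -0.042, 0, 0, 0], [1, 0, 0, 0.03, 0], [1, 0, 0, 0.022, 0], [1, 0, 0, 0, 0]]]}}

```text
clock: 19.25
tcp_pos: [0.4128, -0.2913, 0.041]
ee_rot: [-2.809, -1.401, 0.003]
ft_force: [0.2, 0.0, 0.8]
grip_width: 0.0
grip_force: 0.0
```

```bash
python3 -c "
from h import *
rel(.4387-.042*.6,-.2575-.042*.8,.038,53.1)"
```

```text
clk 19.25 tcp [ 0.4128 -0.2913  0.041 ] yaw 53.02 tilt [-0.0027  0.0017 -1.    ] F [0.2 0.  0.8] w 0.0 gf 0.0 q [ 0.36  0.56  0.3   2.02 -0.28  0.6   0.21]
turn -0.0014 then shift [0.0006 0.0004 0.003 ] | shift before turn [0.0006 0.0004 0.003 ]
```

Emit:
{"api": "arm_command", "payload": {"commands": [[[1, 0, 0, 0.002, 0], [1, 0, 0, 0.002, 0], [1, 0, 0, 0.002, 0], [1, 0, 0, 0.002, 0], [1, 0, 0, 0, 0]]]}}

```text
clock: 19.88
tcp_pos: [0.4142, -0.2925, 0.0351]
ee_rot: [2.81, 1.402, 0.001]
ft_force: [-1.0, -0.6, 7.2]
grip_width: -0.0
grip_force: 3.5
```

Emit:
{"api": "arm_command", "payload": {"commands": [[[1, 0, 0, 0.001, 0], [1, 0, 0, 0.001, 0], [1, 0, 0, 0, 0]]]}}

```text
clock: 20.25
tcp_pos: [0.4142, -0.2925, 0.0333]
ee_rot: [2.81, 1.402, 0.001]
ft_force: [-1.3, 0.7, 9.6]
grip_width: 0.002
grip_force: 4.5
```

Emit:
{"api": "arm_command", "payload": {"commands": [[[1, 0, 0, 0.001, 0], [1, 0, 0, 0, 0]]]}}

```text
clock: 20.5
tcp_pos: [0.4142, -0.2925, 0.0323]
ee_rot: [2.81, 1.402, 0.001]
ft_force: [-1.8, -0.3, 9.3]
grip_width: 0.001
grip_force: 4.6
```

Emit:
{"api": "arm_command", "payload": {"commands": [[[1, 0, 0, 0.001, 0], [1, 0, 0, 0, 0]]]}}

```text
clock: 20.75
tcp_pos: [0.4142, -0.2925, 0.0313]
ee_rot: [2.81, 1.402, 0.001]
ft_force: [-1.4, -0.3, 10.0]
grip_width: 0.001
grip_force: 4.7
```

Emit:
{"api": "arm_command", "payload": {"commands": [[[1, 0, 0, 0.001, 0], [1, 0, 0, 0.001, 0], [1, 0, 0, 0, 0]]]}}

```text
clock: 21.12
tcp_pos: [0.4142, -0.2926, 0.0305]
ee_rot: [2.809, 1.401, 0.003]
ft_force: [-5.1, 1.3, 25.5]
grip_width: -0.001
grip_force: 12.2
```

Emit:
{"api": "arm_command", "payload": {"commands": [[[1, 0, 0, 0.001, 0], [1, 0, 0, 0, 0]]]}}

```text
clock: 21.38
tcp_pos: [0.4142, -0.2926, 0.0304]
ee_rot: [2.809, 1.401, 0.004]
ft_force: [-6.9, 5.0, 36.4]
grip_width: -0.003
grip_force: 18.1
```

Emit:
{"api": "arm_command", "payload": {"commands": [[[1, 0, 0, 0.001, 0], [1, 0, 0, 0, 0]]]}}

```text
clock: 21.62
tcp_pos: [0.4143, -0.2926, 0.0303]
ee_rot: [2.809, 1.4, 0.005]
ft_force: [-9.9, 6.7, 47.9]
grip_width: 0.002
grip_force: 24.0
```

Bottomed at reading 0.0304. Re-press end a to take out any residual, since the lid was tilted when it was first pressed.

Emit:
{"api": "arm_command", "payload": {"commands": [[[1, 0, 0, -0.03, 0], [1, 0, 0, -0.038, 0], [1, 0.042, 0, 0, 0], [1, 0.042, 0, 0, 0], [1, 0, 0, 0.03, 0], [1, 0, 0, 0.028, 0], [1, 0, 0, 0, 0]]]}}

```text
clock: 22.5
tcp_pos: [0.4632, -0.224, 0.035]
ee_rot: [-2.808, -1.402, 0.003]
ft_force: [1.1, 0.4, -0.7]
grip_width: 0.003
grip_force: 0.0
```

Emit:
{"api": "arm_command", "payload": {"commands": [[[1, 0, 0, 0.002, 0], [1, 0, 0, 0.002, 0], [1, 0, 0, 0, 0]]]}}

```text
clock: 22.88
tcp_pos: [0.4646, -0.225, 0.0328]
ee_rot: [2.81, 1.402, 0.001]
ft_force: [-0.8, -0.7, 0.1]
grip_width: -0.002
grip_force: 0.0
```

Emit:
{"api": "arm_command", "payload": {"commands": [[[1, 0, 0, 0.001, 0], [1, 0, 0, 0.001, 0], [1, 0, 0, 0, 0]]]}}

```text
clock: 23.25
tcp_pos: [0.4646, -0.2249, 0.0309]
ee_rot: [2.811, 1.403, 0.001]
ft_force: [-1.5, 0.9, 6.6]
grip_width: 0.001
grip_force: 3.6
```

Emit:
{"api": "arm_command", "payload": {"commands": [[[1, 0, 0, 0.001, 0], [1, 0, 0, 0.001, 0], [1, 0, 0, 0, 0]]]}}

```text
clock: 23.62
tcp_pos: [0.4647, -0.2249, 0.0304]
ee_rot: [2.81, 1.402, 0.003]
ft_force: [-4.5, 4.1, 25.8]
grip_width: -0.0
grip_force: 13.0
```

Emit:
{"api": "arm_command", "payload": {"commands": [[[1, 0, 0, 0.001, 0], [1, 0, 0, 0, 0]]]}}

```text
clock: 23.88
tcp_pos: [0.4648, -0.2249, 0.0303]
ee_rot: [2.81, 1.402, 0.004]
ft_force: [-7.1, 5.2, 37.5]
grip_width: 0.004
grip_force: 18.7
```

Emit:
{"api": "arm_command", "payload": {"commands": [[[1, 0, 0, -0.03, 0], [1, 0, 0, -0.05, 0], [-1, 0, 0, -0.05, 0], [-1, 0, 0, -0.04, 0], [-1, 0, 0, 0, -0.146], [-1, 0, 0, 0, -0.146], [-1, 0, 0, 0, -0.146], [-1, 0, 0, 0, -0.146], [-1, 0, 0, 0, -0.146], [-1, 0, 0, 0, 0]]]}}

```text
clock: 25.12
tcp_pos: [0.4641, -0.2249, 0.1972]
ee_rot: [-2.126, -2.312, -0.0]
ft_force: [-0.1, -0.8, -0.2]
grip_width: 1.0
grip_force: 0.0
```

```bash
python3 -c "
from h import *
rel(.472,.287,.13,94.6)"
```

```text
clk 25.125 tcp [ 0.4641 -0.2249  0.1972] yaw 94.8 tilt [ 0.e+00  2.e-04 -1.e+00] F [-0.1 -0.8 -0.2] w 1.0 gf 0.0 q [ 0.24  0.35  0.23  1.81 -0.09  0.99  0.59]
turn 0.0035 then shift [0.5096 0.0489 0.0672] | shift before turn [0.5094 0.0506 0.0673]
```

Emit:
{"api": "arm_command", "payload": {"commands": [[[-1, 0.0566, 0.0056, 0, 0.0035], [-1, 0.0566, 0.0056, 0, 0], [-1, 0.0566, 0.0056, 0, 0], [-1, 0.0566, 0.0056, 0, 0], [-1, 0.0566, 0.0056, 0, 0], [-1, 0.0566, 0.0056, 0, 0], [-1, 0.0566, 0.0056, 0, 0], [-1, 0.0566, 0.0056, 0, 0], [-1, 0.0566, 0.0056, 0, 0], [-1, 0, 0, 0.05, 0], [-1, 0, 0, 0.05, 0], [-1, 0, 0, 0.03, 0], [-1, 0, 0, 0, 0]]]}}

```text
clock: 26.75
tcp_pos: [0.4714, 0.2861, 0.0652]
ee_rot: [-2.132, -2.306, 0.008]
ft_force: [0.3, -0.5, 0.7]
grip_width: 1.004
grip_force: 0.0
```

```bash
python3 -c "
from h import *
rel(.472,.287,.008,94.6)
for c,b in (('top',(370,220,480,330)),('side',(330,170,430,270))):plate(c,b,np.array([.4387,-.2575,.927]),.04,.06)
P=cloud('top',snapshot('top')[1]);print(fitrim(P,(270,185,360,275),[.5292,-.0215,2.5605],.156,.084))
"
```

```text
clk 26.75 tcp [0.4714 0.2861 0.0652] yaw 94.51 tilt [-0.004  -0.0029 -1.    ] F [ 0.3 -0.5  0.7] w 1.004 gf 0.0 q [-0.62  0.56  0.05  1.88 -0.04  0.71 -0.47]
turn -0.0015 then shift [0.0008 0.0006 0.0572] | shift before turn [0.001  0.0009 0.0572]
top 2299 2079 slope x,y,z0 [-0.001  -0.0007  0.0514] xr [-0.0547  0.0546] yr [-0.0492  0.0501]
side 777 539 slope x,y,z0 [-0.0022 -0.0111  0.0509] xr [-0.0537  0.0592] yr [-0.0491  0.0529]
(array([ 0.52898778, -0.02144494,  2.55998271]), 523, np.float64(0.001544346894740591))
```

The square lid is home: level, plate top 0.051, centred to within about 0.5 mm. Now grasp the long lid.

Emit:
{"api": "arm_command", "payload": {"commands": [[[-1, 0.0005, 0, 0.025, 0], [-1, 0, 0, 0.02, 0], [-1, 0, 0, 0.012, 0], [-1, 0, 0, 0, 0], [1, 0, 0, 0, 0], [1, 0, 0, 0, 0], [1, 0, 0, 0, 0], [1, 0, 0, 0, 0], [1, 0, 0, 0, 0], [1, 0, 0, 0, 0]]]}}

```text
clock: 28.15
tcp_pos: [0.4732, 0.2877, 0.0106]
ee_rot: [2.129, 2.31, 0.001]
ft_force: [-0.8, 0.1, 6.5]
grip_width: 0.174
grip_force: 59.4
```

Emit:
{"api": "arm_command", "payload": {"commands": [[[1, 0, 0, -0.02, 0], [1, 0, 0, -0.04, 0], [1, 0, 0, -0.04, 0], [1, 0, 0, -0.05, 0], [1, 0, 0, 0, -0.152], [1, 0, 0, 0, -0.152], [1, 0, 0, 0, -0.152], [1, 0, 0, 0, -0.152], [1, 0, 0, 0, -0.152], [1, 0, 0, 0, -0.149], [1, 0, 0, 0, 0]]]}}

```text
clock: 29.52
tcp_pos: [0.4726, 0.2872, 0.1598]
ee_rot: [-0.9, -3.009, 0.001]
ft_force: [-0.0, -0.6, -1.2]
grip_width: 0.176
grip_force: 58.7
```

```bash
python3 -c "
from h import *
rel(.529,-.0214,.075,146.7)"
```

```text
clk 29.525 tcp [0.4726 0.2872 0.1598] yaw 146.68 tilt [-1.e-03 -3.e-04 -1.e+00] F [-0.  -0.6 -1.2] w 0.176 gf 58.74835431575775 q [-0.47  0.44 -0.18  1.77  0.09  0.94  0.3 ]
turn -0.0004 then shift [-0.2165 -0.227   0.0848] | shift before turn [-0.2167 -0.2268  0.0848]
```

Emit:
{"api": "arm_command", "payload": {"commands": [[[1, -0.0361, -0.0378, 0, 0], [1, -0.0361, -0.0378, 0, 0], [1, -0.0361, -0.0378, 0, 0], [1, -0.0361, -0.0378, 0, 0], [1, -0.0361, -0.0378, 0, 0], [1, -0.0361, -0.0378, 0, 0], [1, 0, 0, 0.04, 0], [1, 0, 0, 0.034, 0], [1, 0, 0, 0, 0], [1, 0, 0, 0, 0]]]}}

```text
clock: 30.78
tcp_pos: [0.5303, -0.0207, 0.0871]
ee_rot: [0.9, 3.009, 0.0]
ft_force: [0.4, -0.8, -1.3]
grip_width: 0.17
grip_force: 58.8
```

Run:
```python
from h import *
rel(.529,-.0214,.075,146.7)
c=np.array([.529,-.0214,2.56])
for cam,b in(("top",(240,160,390,300)),("side",(260,190,400,330))):
    q,w=plate(cam,b,c,.08,.105,.1)
    print(cv2.minAreaRect((q[w][:,:2]*1000).astype(np.float32)))
a,_=snapshot("top");b,_=snapshot("side")
r=lambda x:cv2.resize(x,(400,400),interpolation=cv2.INTER_CUBIC)
save("over2",np.hstack([r(a[160:300,250:390]),r(b[210:330,270:390])]))
```

```text
clk 30.775 tcp [ 0.5303 -0.0207  0.0871] yaw 146.68 tilt [ 0.001 -0.    -1.   ] F [ 0.4 -0.8 -1.3] w 0.17 gf 58.7852418422699 q [ 0.08  0.5  -0.12  1.92  0.09  0.73  0.89]
turn -0.0003 then shift [ 0.0007 -0.0013  0.0121] | shift before turn [ 0.0007 -0.0013  0.0121]
top 4 4 slope x,y,z0 [0.2255 0.3164 0.1019] xr [-0.0773 -0.0744] yr [0.037  0.0399]
((571.2730712890625, -95.19107055664062), (2.029231548309326, 2.307732343673706), 88.46308135986328)
side 1087 865 slope x,y,z0 [-0.0008 -0.0045  0.0966] xr [-0.0768  0.0794] yr [-0.0464  0.0383]
((529.6240844726562, -18.054710388183594), (87.56828308105469, 160.0323944091797), 56.729434967041016)
```

View pics/over2.png

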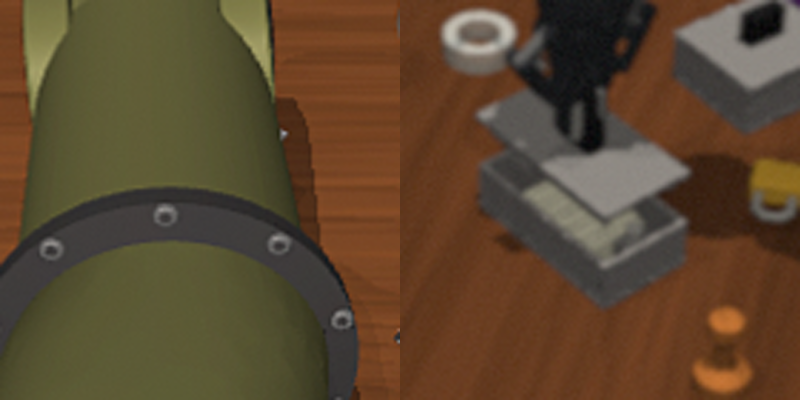

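The side view shows the long lid aligned over the long case, and the estimates agree to about 1 mm. Lowering.

Emit:
{"api": "arm_command", "payload": {"commands": [[[1, 0.0004, -0.0008, 0.01, 0], [1, 0, 0, 0.012, 0], [1, 0, 0, 0.008, 0], [1, 0, 0, 0.004, 0], [1, 0, 0, 0, 0]]]}}

```text
clock: 31.6
tcp_pos: [0.5287, -0.0213, 0.0517]
ee_rot: [-0.899, -3.01, 0.0]
ft_force: [-1.1, -0.2, -0.8]
grip_width: 0.167
grip_force: 58.8
```

Emit:
{"api": "arm_command", "payload": {"commands": [[[1, 0, 0, 0.002, 0], [1, 0, 0, 0, 0]]]}}

```text
clock: 31.85
tcp_pos: [0.529, -0.0213, 0.0503]
ee_rot: [0.899, 3.01, 0.0]
ft_force: [0.5, 0.3, -2.3]
grip_width: 0.171
grip_force: 58.8
```

Emit:
{"api": "arm_command", "payload": {"commands": [[[1, 0, 0, 0.0015, 0], [1, 0, 0, 0, 0]]]}}

```text
clock: 32.1
tcp_pos: [0.529, -0.0213, 0.0487]
ee_rot: [0.899, 3.01, 0.0]
ft_force: [0.3, -0.0, -0.7]
grip_width: 0.172
grip_force: 58.8
```

Emit:
{"api": "arm_command", "payload": {"commands": [[[1, 0, 0, 0.001, 0], [1, 0, 0, 0, 0]]]}}

```text
clock: 32.35
tcp_pos: [0.5291, -0.0214, 0.0485]
ee_rot: [0.899, 3.009, 0.0]
ft_force: [-1.7, 0.8, 5.9]
grip_width: 0.167
grip_force: 60.0
```

Emit:
{"api": "arm_command", "payload": {"commands": [[[1, 0, 0, 0.001, 0], [1, 0, 0, 0, 0]]]}}

```text
clock: 32.6
tcp_pos: [0.5291, -0.0214, 0.0483]
ee_rot: [0.899, 3.009, 0.0]
ft_force: [-4.4, -0.1, 15.7]
grip_width: 0.176
grip_force: 61.3
```

On the studs, as the expected height confirms. Release and press the +x end.

Emit:
{"api": "arm_command", "payload": {"commands": [[[1, 0, 0, -0.002, 0], [-1, 0, 0, 0, 0], [-1, 0, 0, 0, 0], [-1, 0, 0, 0, 0], [-1, 0, 0, 0, 0], [-1, 0, 0, -0.02, 0], [-1, 0, 0, -0.03, 0], [-1, 0, 0, -0.008, 0], [1, 0.032, 0, 0, 0], [1, 0.032, 0, 0, 0], [1, 0, 0, 0, 0], [1, 0, 0, 0, 0], [1, 0, 0, 0, 0], [1, 0, 0, 0, 0], [1, 0, 0, 0.04, 0], [1, 0, 0, 0.025, 0], [1, 0, 0, 0, 0], [1, 0, 0, 0, 0]]]}}

```text
clock: 34.85
tcp_pos: [0.4759, 0.0137, 0.0423]
ee_rot: [0.899, 3.01, 0.0]
ft_force: [0.5, -0.7, -0.7]
grip_width: 0.0
grip_force: 0.0
```

```bash
python3 -c "
from h import *
rel(.529-.064*.836,-.0214+.064*.549,.038,146.7)"
```

```text
clk 34.85 tcp [0.4759 0.0137 0.0423] yaw 146.74 tilt [ 6.e-04  0.e+00 -1.e+00] F [ 0.5 -0.7 -0.7] w 0.0 gf 0.0 q [-0.    0.5  -0.11  2.1   0.11  0.54  0.8 ]
turn 0.0006 then shift [ 0.0004 -0.0002  0.0043] | shift before turn [ 0.0004 -0.0002  0.0043]
```

Emit:
{"api": "arm_command", "payload": {"commands": [[[1, 0, 0, 0.002, 0], [1, 0, 0, 0.002, 0], [1, 0, 0, 0.002, 0], [1, 0, 0, 0.002, 0], [1, 0, 0, 0.002, 0], [1, 0, 0, 0, 0]]]}}

```text
clock: 35.6
tcp_pos: [0.4757, 0.0139, 0.0326]
ee_rot: [0.898, 3.009, 0.001]
ft_force: [-2.3, 0.5, 10.2]
grip_width: -0.0
grip_force: 5.0
```

Emit:
{"api": "arm_command", "payload": {"commands": [[[1, 0, 0, 0.001, 0], [1, 0, 0, 0.001, 0], [1, 0, 0, 0, 0]]]}}

```text
clock: 35.98
tcp_pos: [0.4757, 0.0139, 0.0311]
ee_rot: [0.898, 3.009, 0.001]
ft_force: [-4.2, -0.3, 19.4]
grip_width: -0.002
grip_force: 9.4
```

Emit:
{"api": "arm_command", "payload": {"commands": [[[1, 0, 0, 0.001, 0], [1, 0, 0, 0, 0]]]}}

```text
clock: 36.22
tcp_pos: [0.4757, 0.0139, 0.031]
ee_rot: [0.898, 3.008, 0.001]
ft_force: [-7.1, 0.9, 29.5]
grip_width: -0.004
grip_force: 15.5
```

Emit:
{"api": "arm_command", "payload": {"commands": [[[1, 0, 0, 0.001, 0], [1, 0, 0, 0, 0]]]}}

```text
clock: 36.48
tcp_pos: [0.4758, 0.0139, 0.0309]
ee_rot: [0.898, 3.008, 0.001]
ft_force: [-11.1, 1.3, 43.0]
grip_width: 0.001
grip_force: 21.8
```

End a is down. Now the −x end.

Emit:
{"api": "arm_command", "payload": {"commands": [[[1, 0, 0, -0.03, 0], [1, 0, 0, -0.04, 0], [1, -0.043, 0, 0, 0], [1, -0.043, 0, 0, 0], [1, -0.042, 0, 0, 0], [1, 0, 0, 0.03, 0], [1, 0, 0, 0.03, 0], [1, 0, 0, 0, 0], [1, 0, 0, 0, 0]]]}}

```text
clock: 37.6
tcp_pos: [0.5823, -0.0563, 0.0384]
ee_rot: [-0.899, -3.01, 0.0]
ft_force: [0.3, 0.8, 0.0]
grip_width: 0.001
grip_force: 0.0
```

```bash
python3 -c "
from h import *
rel(.529+.064*.836,-.0214-.064*.549,.038,146.7)"
```

```text
clk 37.6 tcp [ 0.5823 -0.0563  0.0384] yaw 146.76 tilt [-3.e-04  0.e+00 -1.e+00] F [0.3 0.8 0. ] w 0.001 gf 0.0 q [ 0.13  0.63 -0.12  1.82  0.11  0.7   0.94]
turn 0.001 then shift [-0.0003 -0.0001  0.0004] | shift before turn [-0.0003 -0.0001  0.0004]
```

Emit:
{"api": "arm_command", "payload": {"commands": [[[1, 0, 0, 0.002, 0], [1, 0, 0, 0.002, 0], [1, 0, 0, 0.002, 0], [1, 0, 0, 0.002, 0], [1, 0, 0, 0, 0]]]}}

```text
clock: 38.22
tcp_pos: [0.5828, -0.0565, 0.0309]
ee_rot: [0.898, 3.009, 0.0]
ft_force: [-1.5, -0.1, 7.7]
grip_width: 0.003
grip_force: 4.3
```

Emit:
{"api": "arm_command", "payload": {"commands": [[[1, 0, 0, 0.001, 0], [1, 0, 0, 0.001, 0], [1, 0, 0, 0, 0]]]}}

```text
clock: 38.6
tcp_pos: [0.5829, -0.0565, 0.0305]
ee_rot: [0.898, 3.008, 0.0]
ft_force: [-6.3, -0.2, 23.0]
grip_width: -0.001
grip_force: 11.6
```

Emit:
{"api": "arm_command", "payload": {"commands": [[[1, 0, 0, 0.001, 0], [1, 0, 0, 0, 0]]]}}

```text
clock: 38.85
tcp_pos: [0.5829, -0.0565, 0.0304]
ee_rot: [0.898, 3.008, 0.0]
ft_force: [-9.0, -0.1, 31.6]
grip_width: -0.0
grip_force: 15.9
```

Re-press the +x end, then raise and check.

Emit:
{"api": "arm_command", "payload": {"commands": [[[1, 0, 0, -0.03, 0], [1, 0, 0, -0.038, 0], [1, 0.043, 0, 0, 0], [1, 0.043, 0, 0, 0], [1, 0.042, 0, 0, 0], [1, 0, 0, 0.03, 0], [1, 0, 0, 0.028, 0], [1, 0, 0, 0, 0], [1, 0, 0, 0.003, 0], [1, 0, 0, 0.003, 0], [1, 0, 0, 0.002, 0], [1, 0, 0, 0, 0]]]}}

```text
clock: 40.35
tcp_pos: [0.4762, 0.0137, 0.0304]
ee_rot: [0.898, 3.008, 0.001]
ft_force: [-3.7, 0.3, 17.1]
grip_width: 0.002
grip_force: 8.5
```

Emit:
{"api": "arm_command", "payload": {"commands": [[[1, 0, 0, 0.001, 0], [1, 0, 0, 0.001, 0], [1, 0, 0, 0, 0]]]}}

```text
clock: 40.72
tcp_pos: [0.4762, 0.0137, 0.0303]
ee_rot: [0.898, 3.007, 0.001]
ft_force: [-10.6, -0.1, 42.9]
grip_width: -0.004
grip_force: 21.6
```

Emit:
{"api": "arm_command", "payload": {"commands": [[[1, 0, 0, -0.03, 0], [1, 0, 0, -0.05, 0], [1, 0, 0, -0.05, 0], [1, 0, 0, -0.05, 0], [1, 0.023, 0.035, 0, 0], [1, 0.023, 0.035, 0, 0], [1, 0.023, 0.035, 0, 0], [1, 0.023, 0.035, 0, 0], [1, 0.023, 0.035, 0, 0], [1, 0.023, 0.035, 0, 0], [1, 0, 0, 0, 0], [1, 0, 0, 0, 0]]]}}

```text
clock: 42.22
tcp_pos: [0.4751, 0.2644, 0.2068]
ee_rot: [0.899, 3.01, -0.001]
ft_force: [-0.2, -0.1, 0.4]
grip_width: 0.002
grip_force: 0.0
```

Run:
```python
from h import *
rel(.476,.264,.2,146.7)
plate("top",(370,220,480,330),np.array([.4387,-.2575,.927]),.04,.06)
q,w=plate("top",(260,175,370,285),np.array([.529,-.0214,2.56]),.04,.06,.1);print(cv2.minAreaRect((q[w][:,:2]*1000).astype(np.float32)))
plate("side",(260,190,400,330),np.array([.529,-.0214,2.56]),.04,.06,.1)
im,_=snapshot("top");save("end",im)
```

```text
clk 42.225 tcp [0.4751 0.2644 0.2068] yaw 146.74 tilt [ 1.e-04 -6.e-04 -1.e+00] F [-0.2 -0.1  0.4] w 0.002 gf 0.0 q [-0.39  0.39 -0.23  1.72  0.1   1.05  0.33]
turn 0.0008 then shift [-0.001   0.0002  0.0068] | shift before turn [-0.001   0.0002  0.0068]
top 2301 2112 slope x,y,z0 [0.0005 0.0016 0.0514] xr [-0.0546  0.0544] yr [-0.0494  0.0501]
top 2708 2469 slope x,y,z0 [-0.0003  0.0012  0.0512] xr [-0.0758  0.0792] yr [-0.0419  0.0413]
((528.1456298828125, -20.42200469970703), (84.12309265136719, 157.16636657714844), 56.57817077636719)
side 663 479 slope x,y,z0 [-0.0038  0.0043  0.0511] xr [-0.0001  0.0823] yr [-0.0449  0.0397]
```

View pics/end.png

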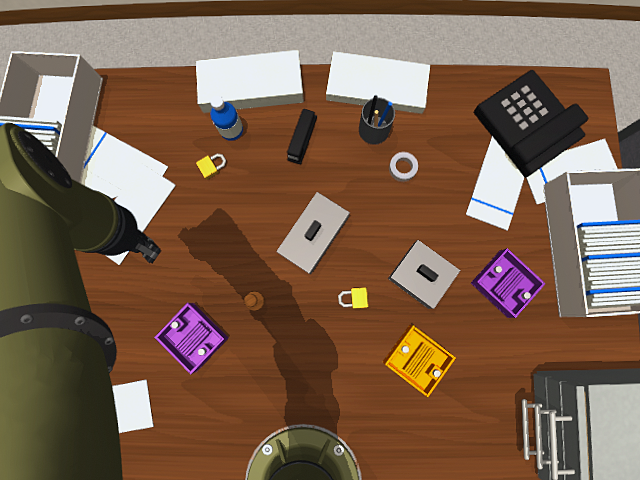

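The top view shows the long lid home on the long case (313,232) and the square lid home on the grey square case (425,273). Both are level, with plate tops at 0.051, within about 2 mm of centre. The bystanders haven't moved and the arm is clear. Handing in.

```bash
python3 -c "
from h import *
print(robot.close_job())"
```

```text
the job is handed in; nothing more can be done
None
```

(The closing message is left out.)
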